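# Lock the handle on a sampling dipper and stand it in the round tray

## Robot

A 6-joint arm with a two-finger parallel gripper is mounted at the origin on a cart in front of the work surface, level with it; the furniture and walls round the work are solid. World frame = base frame: x ahead of the robot, y to its left, z up, the work surface at z = 0. Lengths are in m, angles in rad, forces in N, time in s.
With the tool pointing down it reaches from about 0.3 to 0.875 m from the base axis. Payload 6.4 kg.
Tool frame: the origin (TCP) lies at the very end of the fingers, on their centre line; the grasp point (between the pads) lies 19 mm behind it; z points along the fingers, y is the line along which they close (so a half turn about z gives the same grasp; the last joint's range is limited). The gripper opens to 85 mm and grips with 20 to 120 N. Pads are 22 mm wide; open, the fingers measure 114 mm over their backs; the gripper's body (76 mm by 85 mm) begins 54 mm behind the grasp point. The pads swing forward as they close: fully open they stand 13 mm farther back than shut.
Start: joints at [-0.206, 0.181, 1.607, -0, 1.354, -0.206], TCP at [0.575, 0, 0.231] pointing down, gripper open.
Joint ranges: [-2.99, 2.99], [-0.89, 2.07], [0.3, 2.58], [-1.14, 4.28], [0, 2.63], [-3.12, 3.12]. Speed limits (rad/s): [2.57, 2.57, 3.01, 3.14, 3.14, 3.14].

## Interface

Orientations are given as a unit quaternion [w, x, y, z].
In Python, from bench import ctrl, camera, calibration, order, outline_of gives the robot as it stands.
- The arm moves only by the tool move_arm, never from a script. Its argument "series" is a list that holds one entry, the list of rows, each a list of 5 numbers: the opening, from 0 (shut) to 1 (fully open), then the shift along the tool's x, y, z in mm, then the turn about the tool's z in rad. A call has exactly 10 rows; each row is the pose to reach, as a shift and turn from the pose commanded when the call began, along the tool's axes at that moment; what a row does not reach only later rows make up. A row lasts 1/12 s, in which the tool goes at most 41.7 mm and 7.16 degrees, less where a joint would pass 70% of its speed; a pose out of reach is approached as far as the arm can. A call with a gripper value outside its range is refused whole. The fingers move at their own pace and stop on an object; the grip force is fixed at half the most. Time passes only in rows, so rows that repeat a pose let the fingers close, or fill a call up. It gives the time, the measured TCP pose, the force, the opening and the grip force at its end, in the units of the state.
- ctrl.get_obs(): the state, without advancing time (a new reading comes with each control period).
- camera(name): name is "scene" or "side" or "wrist"; returns (picture, depth): 420x560x3 uint8, blue, green, red; 420x560 float32, m along the optical axis (not along the pixel's ray), 0 where there is no reading.
- calibration(name): a dict with "intrinsics" (3x3 intrinsics, pixels), "k1" (the pictures are not rectified: a ray, as slopes to the right and down, at radius r is drawn at 1 + k1 r^2 times it, then the intrinsics apply), "rvec" (rotation vector, rad) and "tvec" (3), from world to camera coordinates, as OpenCV has them. Camera axes: x right, y down, z forward; pixel columns grow to the right and rows downward; lengths in m; the calibration is good to about 2 mm. A picture is of the moment at which its call begins: read the wrist's pose just before it. calibration takes no time and is no camera call; for the wrist camera it gives the pose at the moment of the call.
- order.hand_in(): hands the job in; it is judged then, once.
Trained networks look in the newest picture that a camera, given by its name, has taken for a name from the list of things; names that differ only in an ending like _2 or _b are one class to them, and where a whole thing is asked for, a point or a joint stands for the part that bears it (a point fixed in the world has none). Each returns a list of dicts, best first, with "conf" (0 to 1); they miss things now and then, are a little off and sometimes report something else, mostly with a low value. They report only what shows in the picture. A call takes as long as a camera call.
- outline_of(target, camera): "region" (420x560 bool, what is visible of it) and "bbox" ([centre column, centre row, width, height] in pixels, round what is visible of it).
The state is a dict: "time_s": time; "q": joint angles; "dq": joint speeds; "joint_efforts": joint torques, N m; "eef_pos": TCP position; "eef_rot": TCP orientation; "wrist_force": force on the tool from outside, world axes, zero at the start; "torque": the same for the moment, N m; "opening": opening from 0.0 (shut) to 1.0 (fully open); "grasp_force": force on a finger pad.
Only numpy, scipy, OpenCV 4.12 (cv2) and the standard library are available. Lean on these libraries where they do the work, as an engineer would, in place of code of your own. Each camera call takes 0.05 s, during which the arm holds its last target. There are 200 camera calls.

## Task

Get the water-sampling dipper ready for the round: fit the blue handle straight down over the stub on top of the steel cup, push it fully home against the nut and turn it, without forcing anything, until the brass spring button pops out through the hole in the handle. Then carry the dipper by its handle and stand it upright in the empty bay of the grey tray without dropping it, let go, and leave the other things on the bench as they are.

Things in the scene. Friction and masses are not known exactly. Their poses are not given: they have to be found in the camera images.
- handle_center (a point): Loose handle, round, 150 mm long, 140 g, standing with its open end down. This point is on its axis, half-way up (75 mm from the open end). z runs from the open end to the closed blue end. The upper 85 mm are a ribbed blue grip, 31 mm across: grasp it from above, 15 to 55 mm below its top. x points to the side of the hole; a white line on the grip and its end marks that side.
- handle_mouth (a point): Centre of the handle's open end, same axes. The lower 60 mm are a steel tube, 32 mm outside, 26 mm bore, 52 mm deep; its mouth has a ring 41 mm wide and flares from 26 to 36 mm over the last 9 mm. A round hole of 11 mm goes through the tube's wall on the x side, its centre 22 mm from the open end.
- nut_top (a point): Centre of the flat top of the dark hexagon nut (41 mm across flats) on the dipper, 95 mm above its foot. The handle's open end comes to rest on it, so handle_center is then 75 mm above it. z is the dipper's axis; x points to the side of the cup's pouring lip (the stub and its button are turned against it, see stub_top).
- stub_top (a point): Top of the aluminium stub that stands 45 mm out of the nut: 24 mm diameter (1 mm clearance all round in the bore), the last 12 mm tapered to 15 mm. The axes are the cup's, not the stub's: the stub is screwed tight into the nut and its button points anywhere from 0.25 to 1.35 rad anticlockwise of x, seen from above. That angle is not measured.
- button (a joint): Spring button of brass, 8 mm, round head, 6.5 mm out of the stub's side, its centre 22 mm above the nut. 0 = fully out, grows as it is pressed in (m). The handle's flared mouth pushes it in (2 to 4 N); rubbing inside the bore it reads 0.004 to 0.006; once the hole is over it, within about 0.1 rad, it springs back to 0 and holds the handle with 1.5 mm of play.
- dipper_foot (a point): Centre of the underside of the loose dipper: steel cup of 88 mm diameter and 60 mm height on a rubber foot, with a wire bail over it (98 mm wide) that carries the nut and stub; 140 mm high over all, 480 g, standing on the bench. x points to the pouring lip, z up.
- tray_bay (a point): Centre of the floor of the tray's empty bay, 4 mm above the bench; the bay is 162 mm along x by 139 mm along y inside, walls 32 mm high, z up. y points from the other bay (a sample jar stands there) to this one. The tray is grey plastic, fixed, 170 x 290 mm, with black carrying handles, 54 mm high, at its short ends.
- jar: Square open sample jar, 90 x 90 x 160 mm, stands in the tray's other bay; origin under its centre. Leave alone.
- wash_bottle: Wash bottle with red cap and bent spout, 68 x 110 x 231 mm, at the back; origin at its underside. Leave alone.
- white_jar: Square sample jar with yellowish filling, 75 x 76 x 166 mm, at the back; origin under its centre. Leave alone.
- timer: White bench timer, 22 x 64 x 62 mm, at the back; origin under its centre. Leave alone.

How it is judged:
On the way, in this order (a step that is already met when the one before it is completed fails the run):
1. the handle sits home on the stub and the button has popped through its hole (value of joint button below 0.0012 m and z of handle_center in the frame of nut_top between 0.07 and 0.0785 m and horizontal distance between handle_center and nut_top below 0.012 m), for 0.2 s.
2. the locked dipper is lifted clear of the bench by its handle (all of step 1 and height (world z) of dipper_foot above 0.03 m and contact force between the fingers and handle above 0.5 N), for 0.2 s.
At the end, for the whole second after the job is handed in: The dipper stands upright (within 0.06 rad) and at rest, flat on the floor of the tray's empty bay; the handle is on its stub, its open end within 3.5 mm of the nut, with the button out through the hole (joint under 1.2 mm) (all of step 1 and x of dipper_foot in the frame of tray_bay between -0.045 and 0.045 m and y of dipper_foot in the frame of tray_bay between -0.035 and 0.035 m and z of dipper_foot in the frame of tray_bay below 0.004 m and angle between dipper_foot's own z axis and vertical below 0.06 rad and angle between handle_center's own z axis and vertical below 0.15 rad and linear speed of dipper below 0.02 m/s and linear speed of handle below 0.03 m/s); the robot touches nothing.
It fails at once if the handle is forced: more than 30 N between handle and dipper (pushing down hard, or wrenching on after the button has popped) (contact force between handle and dipper above 30 N).
It fails at once if the dipper is dropped: it moves faster than 0.35 m/s while nobody holds the handle (linear speed of dipper above 0.35 m/s and contact force between the fingers and handle below 0.3 N).
It fails at once if the dipper is tipped by more than 25 degrees (angle between dipper_foot's own z axis and vertical above 0.44 rad).
It fails at once if another thing is pushed more than 4 cm or knocked over (distance of any of jar, wash_bottle, white_jar, timer from where it was at the start of the episode above 0.04 m or angle between any of jar, wash_bottle, white_jar, timer's own z axis and vertical above 0.4 rad).
It also fails if it takes over 61 s, if anything falls off the work surface, if the arm or the gripper's body presses on something with over 40 N, if the wrist force passes 120 N, or if a joint passes its speed limit or range.

## Working session

There is one attempt and no reset: what is moved stays moved. The work goes in short steps, Python scripts to look and compute and a tool call to move; the robot and the scene stay as the last step left them, time stands still between calls to the robot, and variables do not carry over. Pictures are saved under pics/ and viewed, at most 10 in all, crops included, and the job is handed in when it is done.

Besides the shell and the picture viewer there is one more tool, called after "Emit:" as a command line: name --argument value ..., lists and objects as JSON in quotes. move_arm: Moves the arm, as the interface text tells. Its arguments: {"type":"object","properties":{"series":{"type":"array","items":{"type":"array","items":{"type":"array","items":{"type":"number"}}}}},"required":["series"]}

```bash
mkdir -p pics
cat > h.py <<'E'
import numpy as np, cv2
from bench import ctrl, camera, calibration, order, outline_of
def cal(n):
    c=calibration(n); R=cv2.Rodrigues(np.array(c["rvec"],float))[0]
    return np.array(c["intrinsics"]),c["k1"],R,np.array(c["tvec"],float).ravel()
def cloud(n,depth,mask=None,c=None):
    K,k1,R,t=c or cal(n)
    v,u=np.nonzero((depth>0)&(mask if mask is not None else True))
    p=cv2.undistortPoints(np.stack([u,v],1).astype(float)[:,None],K,np.array([k1,0,0,0,0.]))[:,0]
    d=depth[v,u]
    X=np.c_[p*d[:,None],d]
    return (X-t)@R, np.stack([u,v],1)
def proj(n,P,c=None):
    K,k1,R,t=c or cal(n)
    return cv2.projectPoints(np.atleast_2d(P).astype(float),cv2.Rodrigues(R)[0],t,K,np.array([k1,0,0,0,0.]))[0][:,0]
E
python3 - <<'E'
from h import *
ims=[]
for n in("scene","side"):
    im,d=camera(n); c=cal(n); ims.append(im); np.savez(f"{n}0.npz",im=im,d=d)
    print(n,"cam at",-c[2].T@c[3])
    for t in("handle_center","dipper_foot","stub_top","button","tray_bay","jar","wash_bottle","white_jar","timer"):
        r=outline_of(t,n)
        for o in r[:1]:
            X,uv=cloud(n,d,o["region"],c)
            if len(X): print(t,round(o["conf"],2),np.round(o["bbox"]),"lo",np.round(np.percentile(X,3,0),3),"hi",np.round(np.percentile(X,97,0),3),len(X))
        if not r: print(t,"none")
cv2.imwrite("pics/a.png",ims[0]);cv2.imwrite("pics/b.png",ims[1])
o=ctrl.get_obs();print(o["time_s"],o["eef_pos"],o["eef_rot"])
E
```

```text
scene cam at [ 0.10579582 -0.65392635  0.98715042]
handle_center 0.91 [236. 207.  18.  40.] lo [ 0.51  -0.049  0.004] hi [ 0.538 -0.022  0.151] 509
dipper_foot 0.66 [175. 186.  30.  45.] lo [0.412 0.11  0.003] hi [0.494 0.196 0.133] 1043
stub_top 0.69 [174. 185.  38.  47.] lo [0.411 0.11  0.002] hi [0.495 0.196 0.133] 1111
button none
tray_bay 0.57 [306. 292. 134. 121.] lo [ 0.425 -0.47   0.001] hi [ 0.613 -0.175  0.052] 6381
jar 0.97 [340. 289.  51.  69.] lo [ 0.505 -0.442  0.025] hi [ 0.597 -0.357  0.163] 2218
wash_bottle 0.94 [258. 150.  34.  71.] lo [ 0.641  0.037 -0.   ] hi [0.781 0.21  0.196] 1128
white_jar 0.8 [228. 126.  30.  49.] lo [0.671 0.2   0.005] hi [0.743 0.263 0.162] 340
timer 0.54 [311. 204.  21.  22.] lo [ 0.69  -0.172  0.001] hi [ 0.737 -0.116  0.064] 394
side cam at [0.31390109 1.13268379 0.56947039]
handle_center 0.72 [292. 239.  13.  63.] lo [ 0.514 -0.033  0.006] hi [ 0.544 -0.012  0.151] 772
dipper_foot 0.91 [311. 283.  47.  70.] lo [0.415 0.115 0.005] hi [0.494 0.202 0.132] 2025
stub_top 0.56 [312. 283.  46.  77.] lo [0.415 0.115 0.004] hi [0.495 0.202 0.132] 2049
button 0.29 [314. 281.  49.  73.] lo [0.414 0.115 0.005] hi [0.495 0.202 0.132] 2062
tray_bay 0.93 [314. 224.  60.  42.] lo [ 0.425 -0.473  0.003] hi [ 0.623 -0.166  0.053] 1709
jar 0.71 [307. 193.  29.  54.] lo [ 0.51  -0.441  0.022] hi [ 0.604 -0.339  0.163] 1400
wash_bottle 0.81 [219. 237.  42.  94.] lo [0.644 0.07  0.012] hi [0.704 0.109 0.183] 1983
white_jar 0.93 [181. 279.  40.  88.] lo [0.672 0.222 0.013] hi [0.736 0.286 0.165] 2950
timer none
1.0 [5.75028374e-01 3.03602433e-05 2.31319470e-01] [2.06814579e-05 7.07094326e-01 7.07119236e-01 1.55686683e-05]
```

View pics/a.png

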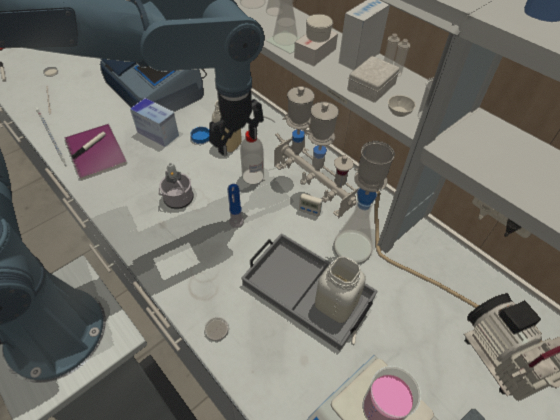

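View pics/b.png

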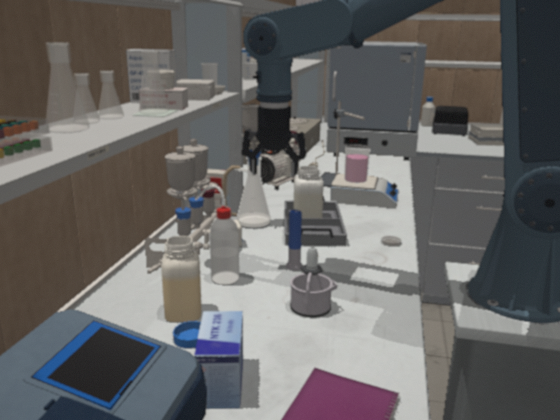

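The scene view shows the handle at (236,205), the dipper at (175,187) and the tray at (306,292) with its empty bay on the left and the jar at (340,290). The side view agrees: handle at (294,238), dipper at (311,290).

```bash
cat >> h.py <<'E'
from scipy.optimize import least_squares
def circ(P,r=None,camxy=None):
    c0=P[:,:2].mean(0)
    if r: f=lambda q:np.hypot(*(P[:,:2]-q[:2]).T)-r
    else: f=lambda q:np.hypot(*(P[:,:2]-q[:2]).T)-q[2]
    if camxy is not None: u=np.array(camxy)[:2]-c0; c0=c0-u/np.linalg.norm(u)*(r or .02)*.7
    s=least_squares(f,list(c0)+([] if r else [0.03]),loss='soft_l1',f_scale=.001)
    return np.round(s.x,4),np.round(np.sqrt(np.mean(s.fun**2)),4)
E
python3 - <<'E'
from h import *
for n in("scene","side"):
    z=np.load(n+"0.npz"); d=z["d"]; c=cal(n); C=-c[2].T@c[3]
    X,uv=cloud(n,d,None,c)
    box=lambda a,b,r,z0,z1:X[(np.hypot(X[:,0]-a,X[:,1]-b)<r)&(X[:,2]>z0)&(X[:,2]<z1)]
    h=(.526,-.032)
    for z0,z1,r in((.07,.11,.0155),(.1,.14,.0155),(.02,.055,.016)): print(n,"handle",z0,circ(box(*h,.03,z0,z1),r,C))
    P=box(*h,.03,.143,.16);print("top",len(P),P.mean(0),P[:,2].max())
    print("cup",circ(box(.455,.157,.06,.02,.055),.044,C))
    print("stub",circ(box(.455,.157,.022,.099,.127),.012,C),len(box(.455,.157,.022,.099,.127)))
    P=box(.52,-.32,.2,.026,.036); m=(P[:,1]<-.15)
    P=P[m]; print("tray",cv2.minAreaRect(P[:,:2].astype(np.float32)),len(P))
    P=box(.52,-.32,.2,.045,.058);P=P[np.hypot(P[:,0]-.55,P[:,1]+.4)>.09]
    for s in (P[P[:,1]>-.3],P[P[:,1]<-.3]):
        if len(s): print("carry handle",s.mean(0),len(s))
n="wrist";o=ctrl.get_obs();c=cal(n);im,d=camera(n);np.savez("w0.npz",im=im,d=d)
print("wristcam",-c[2].T@c[3],c[2],c[0][0,0])
big=cv2.resize(im,(800,600));cv2.imwrite("pics/w0.png",big)
print(proj(n,[[.526,-.032,.15],[.455,.157,.14]],c))
E
```

```text
scene handle 0.07 (array([ 0.5273, -0.0305]), np.float64(0.0012))
scene handle 0.1 (array([ 0.5269, -0.0309]), np.float64(0.0012))
scene handle 0.02 (array([ 0.5272, -0.0312]), np.float64(0.0011))
top 89 [ 0.52541317 -0.03428756  0.14902992] 0.15446839436198426
cup (array([0.4551, 0.1544]), np.float64(0.0027))
stub (array([0.4549, 0.1557]), np.float64(0.0021)) 60
tray ((0.5698701739311218, -0.31262311339378357), (0.26609623432159424, 0.2966333031654358), 11.953855514526367) 939
carry handle [ 0.53468855 -0.20280386  0.05224312] 130
carry handle [ 0.67893598 -0.3341103   0.05129136] 122
side handle 0.07 (array([ 0.5298, -0.0315]), np.float64(0.0019))
side handle 0.1 (array([ 0.5293, -0.0311]), np.float64(0.0019))
side handle 0.02 (array([ 0.5295, -0.0309]), np.float64(0.0018))
top 76 [ 0.52800014 -0.02422755  0.14891586] 0.15341094449926185
cup (array([0.4572, 0.1568]), np.float64(0.0027))
stub (array([0.4572, 0.1554]), np.float64(0.0015)) 148
tray ((0.5790888071060181, -0.3075806498527527), (0.2768317461013794, 0.2988571524620056), 12.012374877929688) 494
carry handle [ 0.58151624 -0.21770373  0.05197095] 182
carry handle [ 0.66736374 -0.30544487  0.05178198] 7
wristcam [0.57504837 0.08178183 0.37527724] [[ 9.99999552e-01 -5.80474977e-04  7.48232585e-04]
 [-7.88385894e-04 -9.48026833e-01  3.18189412e-01]
 [ 5.24643576e-04 -3.18189859e-01 -9.48026866e-01]] 298.6272141555745
[[222.80815717 252.2191437 ]
 [100.29624361 -11.31829412]]
```

View pics/w0.png

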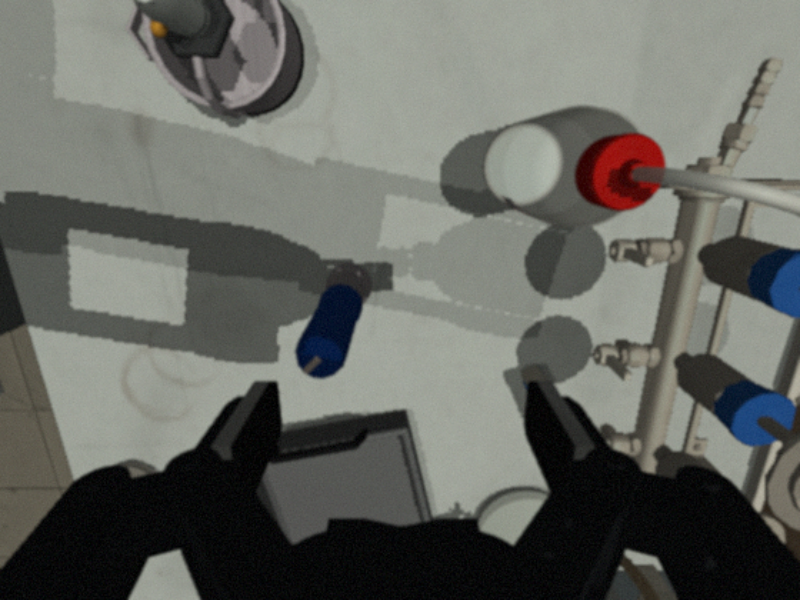

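The wrist view shows the brass button at about (158,30), left of the stub. The white line on the handle top runs from about (322,358) to (306,372).

Run:
```python
from h import *
n="wrist";c=cal(n);K,k1,R,t=c;C=-R.T@t
z=np.load("w0.npz");im=z["im"].astype(int);d=z["d"]
def ray(uv,h):
    p=cv2.undistortPoints(np.array([[uv]],float),K,np.array([k1,0,0,0,0.]))[0,0]
    w=R.T@np.array([*p,1]); return C+w*(h-C[2])/w[2]
# brass blob
b,g,r=im[...,0],im[...,1],im[...,2]
m=(r>150)&(r-b>80)&(np.arange(420)[:,None]<60)&(np.arange(560)[None]<160)
v,u=np.nonzero(m);print("brass px",len(u),u.mean(),v.mean())
B=ray((u.mean(),v.mean()),.117);print("button",B)
X,_=cloud(n,d,None,c)
S=X[(np.hypot(X[:,0]-.456,X[:,1]-.1555)<.022)&(X[:,2]>.099)&(X[:,2]<.127)]
print("wrist stub",circ(S,.012,C),len(S))
for ctr in((.4560,.1555),(.4549,.1557),(.4572,.1554)): print("btn ang",np.arctan2(B[1]-ctr[1],B[0]-ctr[0]),np.hypot(B[1]-ctr[1],B[0]-ctr[0]))
# handle top
m=np.zeros((420,560),bool);m[235:268,200:246]=1
blue=m&(b-r>35); lin=m&(r>70)&(b-r<35)
T=X[(np.hypot(X[:,0]-.527,X[:,1]+.031)<.03)&(X[:,2]>.145)]
print("handle top wrist",T.mean(0),cv2.minEnclosingCircle(T[:,:2].astype(np.float32)),len(T))
H=X[(np.hypot(X[:,0]-.527,X[:,1]+.031)<.03)&(X[:,2]>.07)&(X[:,2]<.14)]
print("handle side",circ(H,.0155,C),len(H))
for q in ((322/800*560,356*.7),(306*.7,371*.7)):print(ray(q,.15))
cv2.imwrite("pics/w1.png",cv2.resize(z["im"][225:285,190:270],(800,600),interpolation=cv2.INTER_NEAREST))
# tray
for n in("scene","side"):
    zz=np.load(n+"0.npz");X,uv=cloud(n,zz["d"],None)
    P=X[(X[:,0]>.38)&(X[:,0]<.68)&(X[:,1]<-.13)&(X[:,1]>-.53)&(X[:,2]>.027)&(X[:,2]<.036)]
    A=np.zeros((300,400),np.uint8)
    A[((P[:,0]-.38)*1000).astype(int)%300,((P[:,1]+.53)*1000).astype(int)%400]=255
    cv2.imwrite(f"pics/t{n}.png",A)
A=np.vstack([cv2.imread("pics/tscene.png"),cv2.imread("pics/tside.png")]);cv2.imwrite("pics/t.png",A)
```

```text
brass px 20 108.7 18.0
button [0.44587584 0.14590327 0.117     ]
wrist stub (array([0.4543, 0.1564]), np.float64(0.0013)) 657
btn ang -2.3829326790704455 0.013949761456054281
btn ang -2.3151688045155745 0.0133195866653131
btn ang -2.4437390515822672 0.014779190724402506
handle top wrist [ 0.52321738 -0.01356112  0.2439637 ] ((0.5252270698547363, -0.021382475271821022), 0.022043416276574135) 2787
handle side (array([ 0.5263, -0.0296]), np.float64(0.0003)) 812
[ 0.52833278 -0.02921297  0.15      ]
[ 0.51830407 -0.03898231  0.15      ]
```

View pics/w1.png

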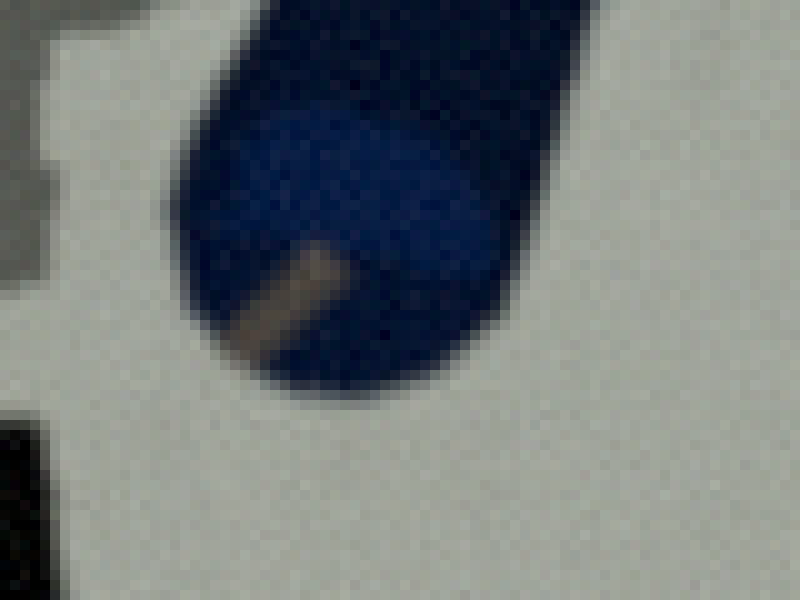

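View pics/t.png

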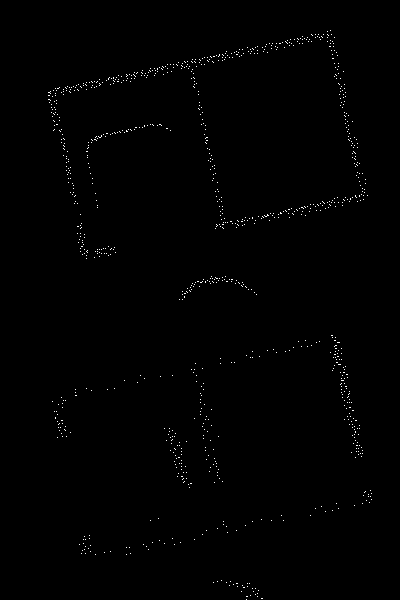

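The crop shows the white line running from the top's centre toward lower left, at a world angle of about -2.35 rad. The button is also near -2.35. The tray map puts the empty bay's centre at about (0.511, -0.253). Now I'll go over the handle and down.

Emit:
move_arm --series '[[[1,-15,-24,0,0],[1,-30.5,-48,0,0],[1,-30.5,-48,20,0],[1,-30.5,-48,45,0],[1,-30.5,-48,70,0],[1,-30.5,-48,95,0],[1,-30.5,-48,115,0],[1,-30.5,-48,130,0],[1,-30.5,-48,136,0],[1,-30.5,-48,136,0]]]'

```text
time_s: 1.88
eef_pos: [0.5258, -0.0302, 0.0938]
eef_rot: [-0.001, 0.707, 0.707, -0.001]
wrist_force: [0.7, 0.0, 0.9]
opening: 1.0
grasp_force: 0.0
```

Emit:
move_arm --series '[[[0,0,0,0,0],[0,0,0,0,0],[0,0,0,0,0],[0,0,0,0,0],[0,0,0,0,0],[0,0,0,0,0],[0,0,0,0,0],[0,0,0,0,0],[0,0,0,0,0],[0,0,0,0,0]]]'

```text
time_s: 2.72
eef_pos: [0.5279, -0.0307, 0.0962]
eef_rot: [0.001, 0.707, 0.707, 0.001]
wrist_force: [0.8, -1.0, 4.9]
opening: 0.351
grasp_force: 58.8
```

Emit:
move_arm --series '[[[0,0,0,-15,0],[0,0,0,-40,0],[0,0,0,-70,0],[0,0,0,-100,0],[0,0,0,-130,0],[0,10,-4,-155,0],[0,30,-12,-170,0],[0,50,-20,-175,0],[0,70,-27,-175,0],[0,90,-34,-175,0]]]'

```text
time_s: 3.55
eef_pos: [0.4923, 0.0603, 0.2703]
eef_rot: [-0.0, 0.707, 0.707, -0.0]
wrist_force: [0.7, 0.1, -1.5]
opening: 0.352
grasp_force: 59.4
```

Emit:
move_arm --series '[[[0,20,-8,0,0],[0,40,-16,0,0],[0,60,-24,0,0],[0,77,-30,0,0],[0,88,-34,0,0],[0,94,-36,0,0],[0,96,-37,0,0],[0,96,-37,0,0],[0,96,-37,0,0],[0,96,-37,0,0]]]'

```text
time_s: 4.38
eef_pos: [0.4563, 0.1548, 0.2702]
eef_rot: [0.0, 0.707, 0.707, -0.0]
wrist_force: [0.2, 0.2, -1.3]
opening: 0.348
grasp_force: 59.4
```

```bash
cat > rel.py <<'E'
from h import *
import sys
tag=sys.argv[1]
o=ctrl.get_obs();e=np.array(o["eef_pos"]);print(o["time_s"],e,o["eef_rot"],o["wrist_force"],o["torque"])
for n in("scene","side","wrist"):
    c=cal(n);C=-c[2].T@c[3];im,d=camera(n);np.savez(f"{n}_{tag}.npz",im=im,d=d)
    X,uv=cloud(n,d,None,c)
    box=lambda p,r,z0,z1:X[(np.hypot(X[:,0]-p[0],X[:,1]-p[1])<r)&(X[:,2]>z0)&(X[:,2]<z1)]
    zt=e[2]-.096
    for nm,p,r,z0,z1,rr in(("tube",e,.026,zt+.015,zt+.055,.016),("grip",e,.026,zt+.062,zt+.085,.0155),("stub",(.456,.1555),.022,.1,.127,.012),("cup",(.456,.1555),.06,.02,.055,.044)):
        P=box(p,r,z0,z1)
        if len(P)>20: print(n,nm,circ(P,rr,C),len(P))
im=np.load(f"wrist_{tag}.npz")["im"];cv2.imwrite(f"pics/{tag}.png",cv2.resize(im,(800,600)))
E
python3 rel.py c
```

```text
4.3833 [0.45633045 0.15479742 0.27020003] [ 7.03218680e-05  7.07436609e-01  7.06776783e-01 -1.33943332e-04] [ 0.23288086  0.16353271 -1.34572294] [0.01347062 0.02813924 0.02594302]
scene tube (array([0.4565, 0.154 ]), np.float64(0.0013)) 137
scene grip (array([0.4566, 0.1542]), np.float64(0.0016)) 103
scene stub (array([0.4551, 0.1553]), np.float64(0.002)) 61
scene cup (array([0.4549, 0.1545]), np.float64(0.0027)) 363
side tube (array([0.4582, 0.1546]), np.float64(0.0013)) 294
side grip (array([0.4589, 0.1542]), np.float64(0.0017)) 174
side stub (array([0.4572, 0.1552]), np.float64(0.0013)) 141
side cup (array([0.4573, 0.1567]), np.float64(0.0026)) 970
wrist tube (array([0.4557, 0.1561]), np.float64(0.0002)) 614
wrist grip (array([0.456 , 0.1561]), np.float64(0.0007)) 855
wrist stub (array([0.4545, 0.157 ]), np.float64(0.0002)) 124
wrist cup (array([0.4547, 0.1628]), np.float64(0.0028)) 367
```

View pics/c.png

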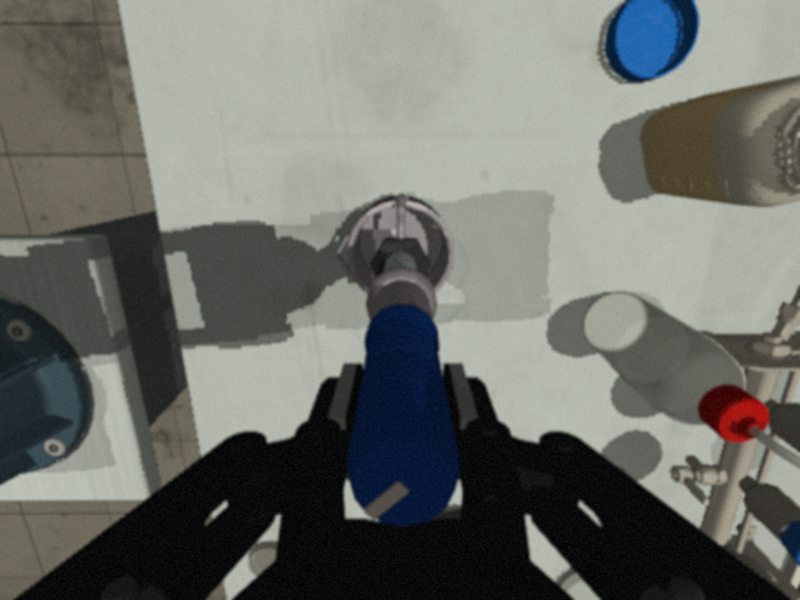

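The wrist view shows the handle hanging over the stub (400,265), with the white line at (370,512)-(405,488) and the cup's lip at about (343,250), toward -x. All three cameras agree that the handle is offset from the stub by (+1.2, -0.9) mm. Next I'll work out the angles.

Run:
```python
from h import *
def ray(c,uv,h):
    K,k1,R,t=c;C=-R.T@t
    p=cv2.undistortPoints(np.array([[uv]],float),K,np.array([k1,0,0,0,0.]))[0,0]
    w=R.T@np.array([*p,1]); return C+w*(h-C[2])/w[2]
c=cal("wrist");im=np.load("wrist_c.npz")["im"].astype(int)
b,g,r=im[...,0],im[...,1],im[...,2]
m=np.zeros(r.shape,bool);m[335:364,255:290]=1
m&=(r>b*.95)&(r>60);m=cv2.morphologyEx(m.astype(np.uint8),cv2.MORPH_OPEN,np.ones((2,2)))>0
k,l,s,ce=cv2.connectedComponentsWithStats(m.astype(np.uint8));i=1+np.argmax(s[1:,4]);print(s[i],ce[i])
v,u=np.nonzero(l==i);W=np.array([ray(c,p,.324)[:2] for p in zip(u,v)])
vx,vy,x0,y0=cv2.fitLine(W.astype(np.float32),2,0,.01,.01).ravel();print("line dir",np.arctan2(vy,vx),np.arctan2(-vy,-vx),"mean",x0,y0, "about axis",np.arctan2(y0-.1561,x0-.4558))
# scene button
for t in("0","_c"):
    c=cal("scene");im=np.load(f"scene{t}.npz")["im"].astype(int);S=(.4551,.1553)
    uv=proj("scene",[[*S,.117]],c)[0];print(uv)
    y,x=np.round(uv).astype(int)[::-1]
    q=im[y-9:y+10,x-9:x+10];sat=q[...,2]-q[...,0];w=np.clip(sat-sat.mean()-12,0,None).astype(float);print(sat.max(),(w>0).sum())
    vv,uu=np.mgrid[-9:10,-9:10];C=np.array([(w*uu).sum(),(w*vv).sum()])/w.sum()+[x,y];print("brass",C)
    for a in np.arange(-2.9,-1.7,.2): print(round(a,2),proj("scene",[[S[0]+.0165*np.cos(a),S[1]+.0165*np.sin(a),.117]],c)[0])
# wrist first picture: predicted brass px for angles
c0=None
```

```text
[256 339  30  26 333] [269.97597598 351.97897898]
line dir 0.80513775 -2.3364549 mean 0.45188135 0.1491711 about axis -2.0855002
[171.22332574 170.04299373]
111 11
brass [171.62958731 173.00936734]
-2.9 [167.09571984 173.60045996]
-2.7 [168.05840833 174.02398399]
-2.5 [169.14963264 174.28800281]
-2.3 [170.32497842 174.38148624]
-2.1 [171.53641896 174.30052925]
-1.9 [172.73441819 174.04853661]
[171.22332574 170.04299373]
47 8
brass [171.59183155 173.23395393]
-2.9 [167.09571984 173.60045996]
-2.7 [168.05840833 174.02398399]
-2.5 [169.14963264 174.28800281]
-2.3 [170.32497842 174.38148624]
-2.1 [171.53641896 174.30052925]
-1.9 [172.73441819 174.04853661]
```

Emit:
move_arm --series '[[[0,0.9,-1.2,5,0],[0,0.9,-1.2,15,0],[0,0.9,-1.2,24,0],[0,0.9,-1.2,29,0],[0,0.9,-1.2,34,0],[0,0.9,-1.2,39,0],[0,0.9,-1.2,43,0],[0,0.9,-1.2,46,0],[0,0.9,-1.2,48,0],[0,0.9,-1.2,50,0]]]'

```text
time_s: 5.37
eef_pos: [0.4549, 0.1564, 0.2202]
eef_rot: [0.0, 0.707, 0.707, 0.0]
wrist_force: [0.7, 0.3, -2.1]
opening: 0.348
grasp_force: 59.4
```

Emit:
move_arm --series '[[[0,0,0,3,0],[0,0,0,6,0],[0,0,0,9,0],[0,0,0,12,0],[0,0,0,15,0],[0,0,0,18,0],[0,0,0,21,0],[0,0,0,24,0],[0,0,0,26,0],[0,0,0,27,0]]]'

```text
time_s: 6.2
eef_pos: [0.4547, 0.1566, 0.1928]
eef_rot: [-0.0, 0.707, 0.707, 0.0]
wrist_force: [-1.1, -1.7, 0.5]
opening: 0.347
grasp_force: 59.4
```

```bash
cat > sc.py <<'E'
from h import *
import sys
o=ctrl.get_obs();print(o["time_s"],np.round(o["eef_pos"],4),o["wrist_force"],o["torque"],o["grasp_force"])
c=cal("scene");im,d=camera("scene");S=(.4551,.1553)
if len(sys.argv)>2:S=tuple(map(float,sys.argv[2:4]))
np.savez("scene_"+sys.argv[1],im=im,d=d)
X,_=cloud("scene",d,None,c)
x,y=np.round(proj("scene",[[*S,.117]],c)[0]).astype(int)
q=im[y-12:y+13,x-12:x+13].astype(int);sat=q[...,2]-q[...,0]
v,u=np.nonzero(sat>np.median(sat)+20);print("max",sat.max(),"brass px",[(a-12+x,b-12+y,int(sat[b,a])) for a,b in zip(u,v)][:15])
cv2.imwrite(f"pics/{sys.argv[1]}.png",cv2.resize(im[y-50:y+40,x-60:x+60],(800,600),interpolation=cv2.INTER_CUBIC))
E
python3 sc.py d
```

```text
6.2 [0.4547 0.1566 0.1928] [-1.06351256 -1.73453264  0.45948539] [-0.27259214  0.10297132 -0.03784506] 59.44023907184601
max 48 brass px [(np.int64(170), np.int64(173), 38), (np.int64(171), np.int64(173), 33), (np.int64(170), np.int64(174), 48), (np.int64(171), np.int64(174), 45), (np.int64(172), np.int64(174), 27)]
```

Emit:
move_arm --series '[[[0,0,0,0.4,0],[0,0,0,0.8,0],[0,0,0,1.2,0],[0,0,0,1.6,0],[0,0,0,2,0],[0,0,0,2,0],[0,0,0,2,0],[0,0,0,2,0],[0,0,0,2,0],[0,0,0,2,0]]]'

```text
time_s: 7.08
eef_pos: [0.4548, 0.1565, 0.1914]
eef_rot: [-0.0, 0.707, 0.707, 0.0]
wrist_force: [-2.8, 0.5, 2.5]
opening: 0.345
grasp_force: 59.8
```

```bash
python3 sc.py e
```

```text
7.0833 [0.4548 0.1565 0.1914] [-2.79423641  0.54078801  2.52406071] [0.04320776 0.47069339 0.05233471] 59.75990831851959
max 48 brass px [(np.int64(170), np.int64(173), 38), (np.int64(171), np.int64(173), 27), (np.int64(170), np.int64(174), 48), (np.int64(171), np.int64(174), 43)]
```

View pics/e.png

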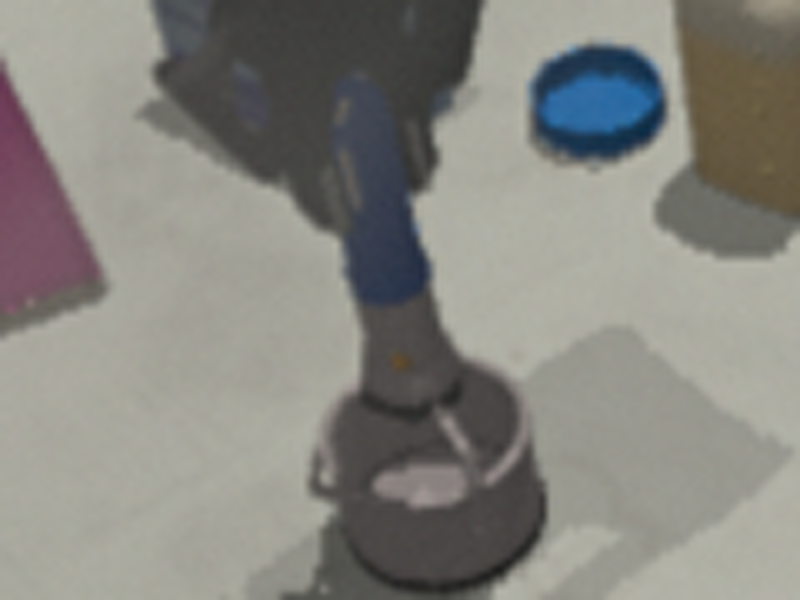

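The crop shows the handle seated on the nut, with orange brass visible in the hole at (400,360). I'll wiggle it both ways to make sure it engages, then test with a small lift.

Emit:
move_arm --series '[[[0,0,0,0,-0.05],[0,0,0,0,-0.1],[0,0,0,0,-0.15],[0,0,0,0,-0.2],[0,0,0,0,-0.2],[0,0,0,0,-0.13],[0,0,0,0,-0.06],[0,0,0,0,0],[0,0,0,0,0.04],[0,0,0,0,0.04]]]'

```text
time_s: 7.97
eef_pos: [0.4552, 0.1566, 0.1914]
eef_rot: [0.0, 0.722, 0.692, 0.0]
wrist_force: [-0.7, 1.4, 0.5]
opening: 0.353
grasp_force: 59.6
```

Emit:
move_arm --series '[[[0,0,0,0,-0.03],[0,0,0,0,-0.07],[0,0,0,-1,-0.07],[0,0,0,-3,-0.07],[0,0,0,-5,-0.07],[0,0,0,-7,-0.07],[0,0,0,-9,-0.07],[0,0,0,-10,-0.07],[0,0,0,-10,-0.07],[0,0,0,-10,-0.07]]]'

```text
time_s: 8.8
eef_pos: [0.4548, 0.1564, 0.2012]
eef_rot: [-0.0, 0.696, 0.718, -0.0]
wrist_force: [-0.1, -0.3, -5.5]
opening: 0.348
grasp_force: 59.6
```

```bash
python3 sc.py f
python3 - <<'E'
from h import *
a=np.load("scene_e.npz");b=np.load("scene_f.npz")
for z in(a,b):
    X,_=cloud("scene",z["d"]);P=X[(np.hypot(X[:,0]-.4551,X[:,1]-.1553)<.05)&(X[:,2]<.08)]
    print("rim z hi",np.percentile(P[P[:,2]<.075,2],[50,90,97]))
E
```

```text
8.8 [0.4548 0.1564 0.2012] [-0.14247106 -0.34695396 -5.53367924] [ 0.04894976 -0.00853057  0.07023344] 59.56823945045471
max 54 brass px [(np.int64(169), np.int64(171), 35), (np.int64(170), np.int64(171), 48), (np.int64(171), np.int64(171), 31), (np.int64(169), np.int64(172), 34), (np.int64(170), np.int64(172), 54), (np.int64(171), np.int64(172), 38)]
rim z hi [0.02403999 0.05949016 0.06235929]
rim z hi [0.03638283 0.06549015 0.07016312]
```

View pics/f.png

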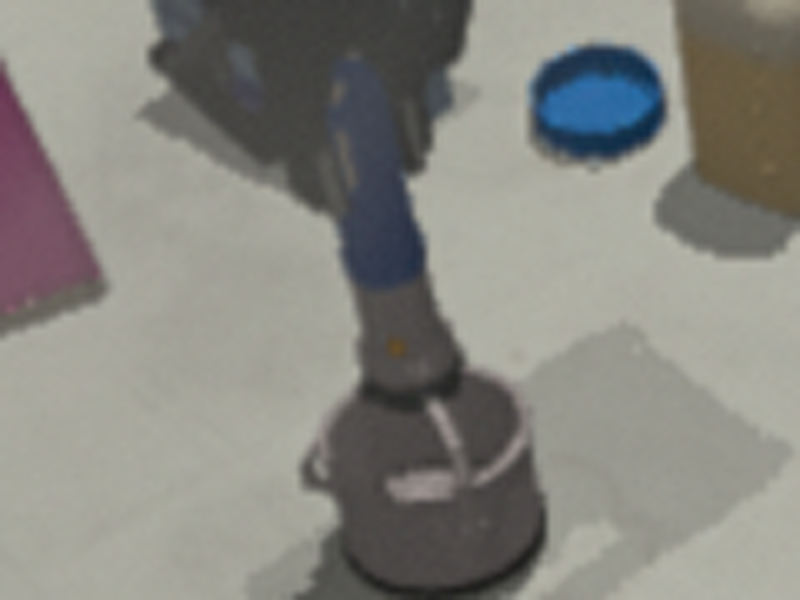

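The dipper came up with the handle: +4.2 N on the wrist, the brass button in the hole at (396,347), and the cup's foot off the bench. It's locked, so I'll lift and carry it.

Emit:
move_arm --series '[[[0,0,0,-5,0],[0,0,0,-15,0],[0,0,0,-28,0],[0,0,0,-42,0],[0,0,0,-56,0],[0,0,0,-70,0],[0,0,0,-80,0],[0,0,0,-87,0],[0,-5,0,-90,0],[0,-15,1,-90,0]]]'

```text
time_s: 9.68
eef_pos: [0.4564, 0.1417, 0.292]
eef_rot: [0.0, 0.696, 0.718, 0.001]
wrist_force: [-0.3, 0.4, -6.6]
opening: 0.35
grasp_force: 59.7
```

Emit:
move_arm --series '[[[0,-15,2,0,0],[0,-33,4,0,0],[0,-53,6,0,0],[0,-73,8,0,0],[0,-93,10,0,0],[0,-113,12,0,0],[0,-133,14,0,0],[0,-153,16,0,0],[0,-173,18,0,0],[0,-193,20,0,0]]]'

```text
time_s: 10.52
eef_pos: [0.4813, -0.0526, 0.2902]
eef_rot: [-0.001, 0.697, 0.717, -0.001]
wrist_force: [1.7, -0.2, -5.2]
opening: 0.347
grasp_force: 59.7
```

Emit:
move_arm --series '[[[0,-20,2,0,0],[0,-40,5,0,0],[0,-60,7,0,0],[0,-80,9,0,0],[0,-100,11,0,0],[0,-120,13,0,0],[0,-140,16,0,0],[0,-160,18,0,0],[0,-177,20,0,0],[0,-190,22,0,0]]]'

```text
time_s: 11.35
eef_pos: [0.509, -0.2422, 0.2902]
eef_rot: [-0.001, 0.697, 0.717, -0.0]
wrist_force: [0.0, 0.5, -6.4]
opening: 0.346
grasp_force: 59.7
```

Emit:
move_arm --series '[[[0,-7,0.7,0,0],[0,-11,0.7,0,0],[0,-13,0.7,0,0],[0,-13,0.7,0,0],[0,-13,0.7,0,0],[0,-13,0.7,0,0],[0,-13,0.7,0,0],[0,-13,0.7,0,0],[0,-13,0.7,0,0],[0,-13,0.7,0,0]]]'

```text
time_s: 12.18
eef_pos: [0.5109, -0.2529, 0.2914]
eef_rot: [0.0, 0.696, 0.718, 0.0]
wrist_force: [0.0, 1.1, -7.5]
opening: 0.348
grasp_force: 59.7
```

Run:
```python
from h import *
o=ctrl.get_obs();e=np.array(o["eef_pos"]);print(o["time_s"],e,o["eef_rot"],o["wrist_force"],o["torque"])
for n in("scene","side"):
    c=cal(n);C=-c[2].T@c[3];im,d=camera(n);X,_=cloud(n,d,None,c)
    P=X[(np.hypot(X[:,0]-e[0],X[:,1]-e[1])<.06)&(X[:,2]>.06)&(X[:,2]<.2)]
    b=np.percentile(P[:,2],1)
    print(n,"bottom",b,"cup",circ(P[(P[:,2]>b+.01)&(P[:,2]<b+.05)],.044,C))
    for z0,z1 in((.215,.24),):
        Q=X[(np.hypot(X[:,0]-e[0],X[:,1]-e[1])<.026)&(X[:,2]>z0)&(X[:,2]<z1)];print("tube",circ(Q,.016,C),len(Q))
    if n=="scene": cv2.imwrite("pics/g.png",cv2.resize(im[150:350,180:420],(720,600)))
```

```text
12.1833 [ 0.51086352 -0.25288581  0.29136417] [2.58347053e-05 6.96309311e-01 7.17741836e-01 1.28723522e-05] [ 0.01262127  1.09576535 -7.51269938] [ 0.02848717 -0.02008379 -0.00616302]
scene bottom 0.09748065925839339 cup (array([ 0.5037, -0.2624]), np.float64(0.0025))
tube (array([ 0.5108, -0.2535]), np.float64(0.0009)) 95
side bottom 0.09501550571869741 cup (array([ 0.5069, -0.2614]), np.float64(0.0032))
tube (array([ 0.5135, -0.2528]), np.float64(0.0024)) 104
```

View pics/g.png

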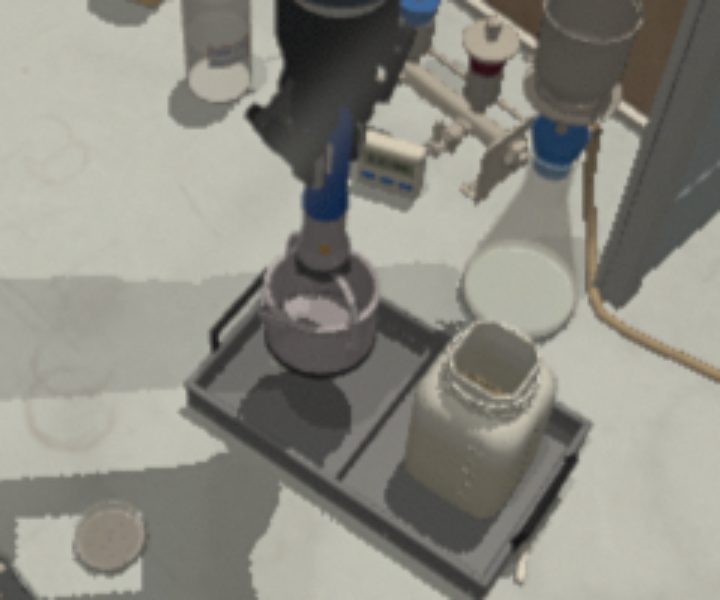

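The dipper hangs a little tilted (0.09 rad of play) over the empty bay, with the button showing at (323,247) and the jar untouched. Now to lower it.

Emit:
move_arm --series '[[[0,5,3,8,0],[0,5,3,20,0],[0,5,3,33,0],[0,5,3,46,0],[0,5,3,58,0],[0,5,3,68,0],[0,5,3,75,0],[0,5,3,80,0],[0,5,3,83,0],[0,5,3,85,0]]]'

```text
time_s: 13.12
eef_pos: [0.5138, -0.2481, 0.2061]
eef_rot: [0.0, 0.696, 0.718, 0.0]
wrist_force: [0.4, 0.3, -5.6]
opening: 0.348
grasp_force: 59.8
```

Emit:
move_arm --series '[[[0,0,0,1,0],[0,0,0,2,0],[0,0,0,3.5,0],[0,0,0,5,0],[0,0,0,6.5,0],[0,0,0,8,0],[0,0,0,9,0],[0,0,0,9.5,0],[0,0,0,9.5,0],[0,0,0,9.5,0]]]'

```text
time_s: 13.95
eef_pos: [0.5141, -0.2501, 0.1994]
eef_rot: [0.002, 0.696, 0.718, -0.001]
wrist_force: [-4.5, -3.9, 8.1]
opening: 0.349
grasp_force: 61.8
```

```bash
cat > pl.py <<'E'
from h import *
o=ctrl.get_obs();e=np.array(o["eef_pos"]);print(o["time_s"],e,o["wrist_force"],o["torque"])
for n in("scene","side"):
    c=cal(n);C=-c[2].T@c[3];im,d=camera(n);X,_=cloud(n,d,None,c)
    P=X[(np.hypot(X[:,0]-.511,X[:,1]+.253)<.06)]
    print(n,"cup",circ(P[(P[:,2]>.04)&(P[:,2]<.058)],.044,C))
    for z0,z1 in((.11,.14),(.16,.19)):
        Q=X[(np.hypot(X[:,0]-.513,X[:,1]+.25)<.026)&(X[:,2]>z0)&(X[:,2]<z1)];print("handle",z0,circ(Q,.016,C),len(Q))
    cv2.imwrite("pics/last_%s.png"%n,cv2.resize(im[150:350,180:420],(720,600)))
E
python3 pl.py
```

```text
13.95 [ 0.51413005 -0.25014435  0.19936509] [-4.51933803 -3.88376181  8.06222431] [-1.07542761  1.22656895  0.01624415]
scene cup (array([ 0.5084, -0.2585]), np.float64(0.0024))
handle 0.11 (array([ 0.5129, -0.2532]), np.float64(0.0021)) 147
handle 0.16 (array([ 0.5141, -0.2511]), np.float64(0.0013)) 117
side cup (array([ 0.5112, -0.2555]), np.float64(0.0035))
handle 0.11 (array([ 0.5156, -0.2503]), np.float64(0.0026)) 124
handle 0.16 (array([ 0.5163, -0.2511]), np.float64(0.0027)) 119
```

Emit:
move_arm --series '[[[0,-1,-1,0,0],[0,-2,-2,0,0],[0,-3,-3,0,0],[0,-4,-3.5,0,0],[0,-5,-4,0,0],[0,-6,-5,0,0],[0,-6,-5,0.5,0],[0,-6,-5,0.5,0],[0,-6,-5,0.5,0],[0,-6,-5,0.5,0]]]'

```text
time_s: 14.88
eef_pos: [0.5088, -0.2546, 0.1966]
eef_rot: [0.0, 0.696, 0.718, -0.0]
wrist_force: [-2.3, -3.9, 6.2]
opening: 0.35
grasp_force: 61.4
```

```bash
python3 pl.py
```

```text
14.8833 [ 0.50884625 -0.25457727  0.19659741] [-2.30339922 -3.8565655   6.17421469] [-0.97681039  0.98309511  0.01325022]
scene cup (array([ 0.5059, -0.2594]), np.float64(0.0026))
handle 0.11 (array([ 0.5079, -0.2565]), np.float64(0.0016)) 118
handle 0.16 (array([ 0.5091, -0.2552]), np.float64(0.0012)) 112
side cup (array([ 0.5088, -0.2566]), np.float64(0.0035))
handle 0.11 (array([ 0.511 , -0.2553]), np.float64(0.0029)) 126
handle 0.16 (array([ 0.5118, -0.2556]), np.float64(0.003)) 115
```

Better: about 1 mm is left. One more small step the same way.

Emit:
move_arm --series '[[[0,-1,-1,0,0],[0,-2,-1.5,0,0],[0,-3,-2,0.3,0],[0,-4,-3,0.6,0],[0,-4,-3,1,0],[0,-4,-3,1,0],[0,-4,-3,1,0],[0,-4,-3,1,0],[0,-4,-3,1,0],[0,-4,-3,1,0]]]'

```text
time_s: 15.82
eef_pos: [0.506, -0.2582, 0.1953]
eef_rot: [0.0, 0.696, 0.718, 0.0]
wrist_force: [-1.1, -2.8, 3.7]
opening: 0.353
grasp_force: 60.7
```

```bash
python3 pl.py
```

```text
15.8167 [ 0.50603016 -0.25816051  0.19530244] [-1.0802585  -2.75998374  3.74926659] [-0.4317512   0.36747001  0.04266672]
scene cup (array([ 0.5048, -0.2606]), np.float64(0.0027))
handle 0.11 (array([ 0.5061, -0.2584]), np.float64(0.0009)) 49
handle 0.16 (array([ 0.5069, -0.2578]), np.float64(0.0008)) 68
side cup (array([ 0.5078, -0.2583]), np.float64(0.0035))
handle 0.11 (array([ 0.5086, -0.2581]), np.float64(0.0025)) 118
handle 0.16 (array([ 0.5084, -0.2594]), np.float64(0.0029)) 111
```

Seated flat: the TCP is at the expected height and the cup and handle axes agree. Release and back off upward.

Emit:
move_arm --series '[[[0.42,0,0,0,0],[0.5,0,0,0,0],[0.6,0,0,0,0],[0.75,0,0,0,0],[1,0,0,0,0],[1,0,0,0,0],[1,0,0,0,0],[1,0,0,0,0],[1,0,0,0,0],[1,0,0,0,0]]]'

```text
time_s: 16.75
eef_pos: [0.506, -0.2583, 0.1953]
eef_rot: [0.0, 0.696, 0.718, 0.0]
wrist_force: [-0.4, 0.0, -0.4]
opening: 1.002
grasp_force: 0.0
```

Emit:
move_arm --series '[[[1,0,0,-5,0],[1,0,0,-15,0],[1,0,0,-30,0],[1,0,0,-50,0],[1,0,0,-70,0],[1,0,0,-90,0],[1,0,0,-105,0],[1,0,0,-110,0],[1,0,0,-110,0],[1,0,0,-110,0]]]'

```text
time_s: 17.58
eef_pos: [0.5059, -0.2582, 0.3052]
eef_rot: [0.0, 0.696, 0.718, 0.0]
wrist_force: [-0.2, 0.5, -0.5]
opening: 0.999
grasp_force: 0.0
```

```bash
python3 pl.py
```

```text
17.5833 [ 0.50587974 -0.2581707   0.30517976] [-0.17881674  0.53835334 -0.52068147] [ 0.00084891  0.0157546  -0.02028709]
scene cup (array([ 0.505 , -0.2605]), np.float64(0.0026))
handle 0.11 (array([ 0.5054, -0.2592]), np.float64(0.0013)) 28
handle 0.16 (array([ 0.5063, -0.2581]), np.float64(0.0007)) 42
side cup (array([ 0.5081, -0.2577]), np.float64(0.0032))
handle 0.11 (array([ 0.5081, -0.2583]), np.float64(0.0024)) 118
handle 0.16 (array([ 0.5079, -0.2597]), np.float64(0.0029)) 124
```

View pics/last_scene.png

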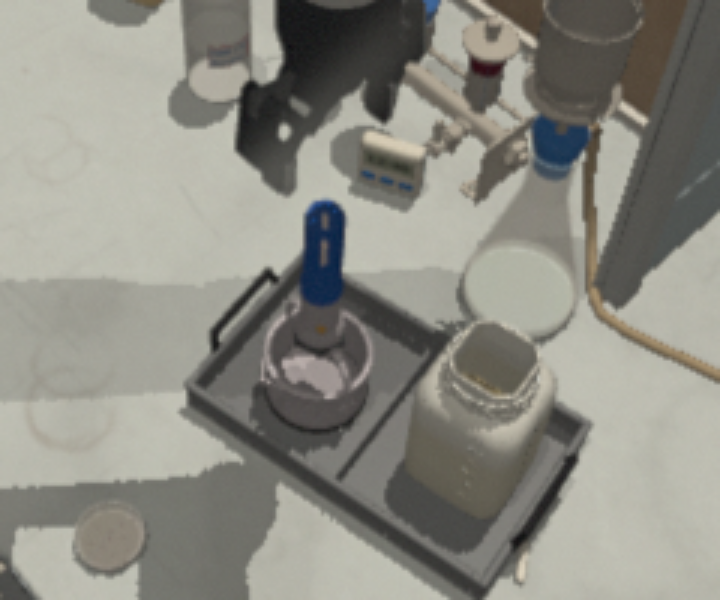

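The dipper stands upright in the empty bay with the brass button showing in the hole at (320,327). The gripper is clear and the other things haven't moved.

```bash
python3 -c "
from bench import order
print(order.hand_in())"
```

```text
the job is handed in; nothing more can be done
None
```

The handle is on the stub with the button out through its hole, the dipper stands upright in the empty tray bay with the gripper clear of it, and the job is handed in at about 18 s of the 61 s allowed; the hand-in call returned no verdict.

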